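Unstick two nested steel beakers

ROBOT

A 6-joint arm with a two-finger parallel gripper is mounted at the origin on a cart in front of the work surface, level with it; the furniture and walls round the work are solid. World frame = base frame: x ahead of the robot, y to its left, z up, the work surface at z = 0. Lengths are in mm, angles in degrees, forces in N, time in s.
With the tool pointing down it reaches from about 325 to 925 mm from the base axis. Payload 3.1 kg.
Tool frame: the origin (TCP) lies at the very end of the fingers, on their centre line; the grasp point (between the pads) lies grasp_offset behind it (grasp_offset is the distance from the TCP to the grasp point, in mm); z points along the fingers, x is the direction in which the jaws open and shut, and the axes are right-handed (so a half turn about z gives the same grasp; the last joint's range is limited). The gripper opens to 85 mm and grips with 20 to 120 N. Pads are 22 mm wide; open, the fingers measure 114 mm over their backs; the gripper's body (76 mm by 85 mm) begins 54 mm behind the grasp point. The pads swing forward as they close: fully open they stand 13 mm farther back than shut.
Start: joints at [64.561, 12.427, 92.441, -0, 75.132, -6.429], TCP at [203.573, 590.929, 231.3] pointing down, gripper open.
Joint ranges: [-157.48, 157.48], [-44.54, 120.13], [17.64, 146.25], [-64.5, 244.5], [7.68, 150.69], [-147.95, 147.95]. Speed limits (degrees/s): [159.86, 159.86, 180, 180, 180, 180].

INTERFACE

Orientations are given as [roll, pitch, yaw] about the fixed x, y, z axes, in that order (R = Rz(yaw) Ry(pitch) Rx(roll)).
In Python, from station import * gives the robot as it stands. Calls block until the motion is done:
- goto(position, orientation): joint-space move of the TCP to a pose.
- move_l(position, attitude=None, speed=150): straight line of the TCP; attitude=None keeps the orientation; speed is the mean speed in mm/s.
- move_j(angles): joint-space move.
- grip(opening, squeeze=None): finger opening in mm; squeeze is the grip in N (None keeps the last); returns when the fingers have stopped.
- wait(seconds).
- solve_ik(position, orientation): joint angles nearest the present ones, or None.
- get_obs(): the state.
- get_image(name): name is "side" or "top" or "wrist"; returns the picture (384x512x3 uint8, red, green, blue); there is no depth.
- get_calibration(name): a dict with "fx", "fy", "cx", "cy" (pixels), "D" ([k1, k2, p1, p2, k3] as OpenCV has them; the pictures are not rectified), "R" (3x3) and "t" (3): a world point X has camera coordinates R X + t; the wrist camera has in their place "mount" (4x4, takes a point from camera to tool coordinates, whose origin is the TCP and whose axes are the tool frame's). Camera axes: x right, y down, z forward; pixel columns grow to the right and rows downward; lengths in mm; the calibration is good to about 2 mm. A picture is of the moment at which its call begins: read the wrist's pose just before it. get_calibration takes no time and is no camera call.
A pose or a line that the arm cannot do raises Unreachable and nothing moves.
- sign_off(): hands the job in, once; it reports no verdict.
Trained networks look in the newest picture that a camera, given by its name, has taken for a name from the list of things; names that differ only in an ending like _2 or _b are one class to them, and where a whole thing is asked for, a point or a joint stands for the part that bears it (a point fixed in the world has none). Each returns a list of dicts, best first, with "score" (0 to 1); they miss things now and then, are a little off and sometimes report something else, mostly with a low value. They report only what shows in the picture. A call takes as long as a camera call.
- spot_in(name, camera): "extent" ([centre column, centre row, width, height] in pixels, round what is visible of it).
- regions_of(name, camera): "region" (384x512 bool, what is visible of it) and "extent" ([centre column, centre row, width, height] in pixels, round what is visible of it).
The state is a dict: "t": time; "joint_pos": joint angles; "qvel": joint speeds; "effort": joint torques, N m; "tcp_pos": TCP position; "ee_rot": TCP orientation; "wrist_force": force on the tool from outside, world axes, zero at the start; "moment": the same for the moment, N m; "grip_width": finger opening in mm.
Only numpy, scipy, OpenCV 4.12 (cv2) and the standard library are available. Lean on these libraries where they do the work, as an engineer would, in place of code of your own. Each camera call takes 0.05 s, during which the arm holds its last target. There are 200 camera calls.

TASK

Two steel beakers were washed and have stuck together, standing upside down one over the other; a single steel beaker stands upside down near by. Lift the outer beaker of the nested pair straight off so that the inner one stays standing on the table where it is, and set the outer one down gently in the shallow draining tray, upside down as it was. Leave the single beaker alone.

Things in the scene. Friction and masses are not known exactly. Their poses are not given: they have to be found in the camera images.
- outer_mid (a point): Centre (half-way up, on the axis) of the outer beaker of the pair: steel, mouth down, flat closed top, 64 mm tall, straight wall 56 mm across and 2.5 mm thick, lip 60 mm across on its lowest 4 mm, 0.11 kg, z up. At the start its lip is 19, this point 51 and its top 83 mm above the table. Grip the upper half of its wall, above the inner one's foot; rise over 64 mm straight up to come free.
- inner: Inner beaker of the pair: thick-walled steel, mouth down; origin at the centre of its underside, z up. 80 mm tall, 48 mm across, wide lip 66 mm across on the lowest 6 mm, 0.42 kg. Only its lowest 19 mm show. Three sprung silicone nubs on its wall, 58 mm up, press on the inside of the outer beaker: 1 to 3 N of drag in all, under its weight; 1.5 mm of play all round.
- tray_floor (a point): Centre of the floor (upper face, 3 mm above the table) of the shallow aluminium draining tray with rows of small dark holes, fixed to the table. Outside 130 mm (its x) by 150 mm (its y), rim 10 mm above the table, walls 3 mm thick; z up.
- lone_mid (a point): Centre (half-way up) of the single steel beaker, a bystander: mouth down on the table, same shape and size as the outer beaker (64 mm tall, 56 mm diameter), but with nothing under it, so lower than the pair. To be left alone.

How it is judged:
By the outcome, as a careful person would: the job done as asked, in the order asked, and still so for the second after the job is handed in, with the robot touching nothing.
It also fails if it takes over 38 s, if anything falls off the work surface, if the arm or the gripper's body presses on something with over 40 N, if the wrist force passes 120 N, or if a joint passes its speed limit or range.

## Working session

There is one attempt and no reset: what is moved stays moved. The work goes in short steps, each a Python script; the robot and the scene stay as the last script left them, time stands still between calls to the robot, and variables do not carry over. Pictures are saved under pics/ and viewed, about 8 in all and at most 12, crops included, and the job is handed in when it is done.

```bash
mkdir -p pics; python3 - <<'E'
from station import *
import cv2, numpy as np
o=get_obs(); print({k:o[k] for k in("t","tcp_pos","ee_rot","grip_width")})
try: print(grasp_offset)
except Exception as e: print(e)
ims=[]
for c in("side","top","wrist"):
    im=get_image(c).copy(); K=get_calibration(c); print(c,{k:np.round(v,3).tolist() for k,v in K.items()})
    for n in("outer_mid","inner","tray_floor","lone_mid"):
        if c=="wrist" and 0: continue
        for d in spot_in(n,c)[:3]: print(c,n,round(d["score"],2),np.round(d["extent"],1).tolist())
    cv2.imwrite(f"pics/{c}0.png",im[:,:,::-1]); ims.append(im)
cv2.imwrite("pics/all0.png",cv2.resize(np.vstack([np.hstack(ims[:2]),np.hstack([ims[2],ims[2]*0])])[:,:,::-1],(800,600)))
E
```

```text
{'t': 0.0, 'tcp_pos': array([203.22051995, 590.17777988, 229.97864951]), 'ee_rot': array([-1.79981989e+02,  1.36139423e-01,  7.09875491e+01]), 'grip_width': 85.43554764446498}
18.700000000000003
side {'fx': 484.031, 'fy': 484.031, 'cx': 244.455, 'cy': 197.708, 'D': [0.052, 0.0, 0.0, 0.0, 0.0], 'R': [[-0.874, -0.486, -0.01], [-0.282, 0.523, -0.804], [0.396, -0.7, -0.594]], 't': [342.85, 296.889, 583.353]}
side outer_mid 0.91 [185.6, 275.4, 38.0, 57.0]
side inner 0.66 [187.6, 303.9, 39.1, 27.9]
side tray_floor 0.72 [250.7, 222.4, 99.2, 66.5]
side lone_mid 0.97 [277.1, 165.5, 28.5, 35.4]
top {'fx': 464.492, 'fy': 464.492, 'cx': 246.609, 'cy': 192.289, 'D': [-0.193, 0.0, 0.0, 0.0, 0.0], 'R': [[0.029, -0.999, -0.022], [-0.986, -0.024, -0.167], [0.167, 0.027, -0.986]], 't': [-199.799, 500.74, 836.969]}
top outer_mid 0.59 [144.9, 196.8, 41.6, 39.1]
top inner 0.54 [156.1, 204.1, 25.3, 25.9]
top tray_floor 0.8 [259.5, 200.4, 79.0, 66.3]
top lone_mid 0.85 [346.1, 190.2, 33.1, 35.7]
wrist {'fx': 270.537, 'fy': 270.537, 'cx': 256.857, 'cy': 194.69, 'D': [-0.052, 0.0, 0.0, 0.0, 0.0], 'mount': [[1.0, -0.002, 0.001, 0.287], [0.001, 0.965, 0.263, -66.31], [-0.001, -0.263, 0.965, -142.746], [0.0, 0.0, 0.0, 1.0]]}
```

View pics/all0.png

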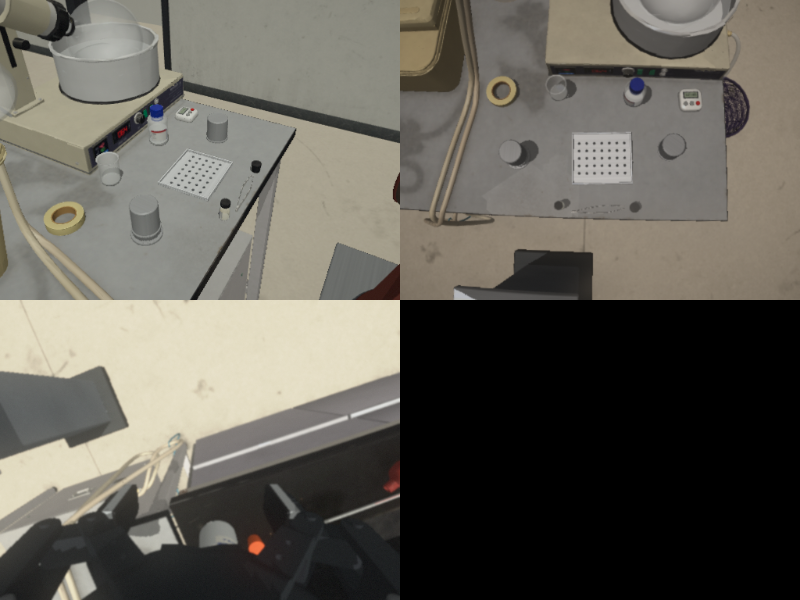

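```bash
cat > h.py <<'E'
from station import *
import cv2, numpy as np
from scipy.spatial.transform import Rotation as Ro
def ray(c,uv,o=None):
    K=get_calibration(c); M=np.array([[K["fx"],0,K["cx"]],[0,K["fy"],K["cy"]],[0,0,1]])
    p=cv2.undistortPoints(np.array([[uv]],float),M,np.array(K["D"])).ravel(); d=np.array([p[0],p[1],1])
    if c=="wrist":
        T=np.array(K["mount"]); R=Ro.from_euler("xyz",o["ee_rot"],degrees=True).as_matrix()
        return R@T[:3,3]+o["tcp_pos"], R@T[:3,:3]@d
    R=np.array(K["R"]); return -R.T@np.array(K["t"]), R.T@d
def at_z(c,uv,z,o=None):
    p,d=ray(c,uv,o); return p+d*(z-p[2])/d[2]
def meet(rs):
    A=0;b=0
    for p,d in rs:
        d=d/np.linalg.norm(d); P=np.eye(3)-np.outer(d,d); A=A+P; b=b+P@p
    x=np.linalg.solve(A,b); return x,[np.linalg.norm(np.cross(x-p,d/np.linalg.norm(d))) for p,d in rs]
E
python3 - <<'E'
from h import *
for n,s,t,z in(("outer",(185.6,275.4),(144.9,196.8),51),("tray",(250.7,222.4),(259.5,200.4),5),("lone",(277.1,165.5),(346.1,190.2),32)):
    print(n,meet([ray("side",s),ray("top",t)]),at_z("side",s,z),at_z("top",t,z))
E
```

```text
outer (array([491.15673437,   5.120988  ,  52.28799308]), [np.float64(0.791962219853485), np.float64(0.7919622198533125)]) [492.78857008   4.30703436  51.        ] [490.62885876   5.071331    51.        ]
tray (array([ 496.72343919, -211.32993406,   -1.02445294]), [np.float64(0.5432806652189001), np.float64(0.5432806652187973)]) [ 492.6666988  -205.00580126    5.        ] [ 496.31932615 -211.11997666    5.        ]
lone (array([ 518.88817992, -376.5626417 ,   27.75671095]), [np.float64(2.250470687125052), np.float64(2.2504706871249827)]) [ 518.32783948 -370.04085789   32.        ] [ 516.0026168  -376.52404503   32.        ]
```

Side view: the pair is at (186,278), the tray at (251,222) and the lone beaker at (277,165). Top view: pair at (145,197), tray (260,200), lone (346,190). The two cameras agree to about 2–6 mm. Hoses lie at y≈140, so I'll retract and cross high, then look from close by.

```bash
python3 - <<'E'
from h import *
o=get_obs(); print(o["t"])
move_l([150,420,340],speed=300)
print(solve_ik([470,5,290],[180,0,90]))
goto([470,5,260],[180,0,90])
o=get_obs(); im=get_image("wrist"); cv2.imwrite("pics/w1.png",im[:,:,::-1]); print(o["t"],o["tcp_pos"],o["ee_rot"],np.abs(o["wrist_force"]).max())
for n in("outer_mid","inner"):
  for d in regions_of(n,"wrist")[:2]:
    r=d["region"]; e=d["extent"]; print(n,round(d["score"],2),np.round(e,1)); 
    print(at_z("wrist",e[:2],51,o))
    cv2.imwrite(f"pics/m_{n}.png",r.astype(np.uint8)*255)
E
```

```text
0.75
[ -7.95528625  -9.68140502 108.68558566   0.          80.99581936
 -97.95528625]
3.5167 [470.06246228   5.67972239 259.89991495] [-1.79988406e+02 -2.42031984e-02  9.00502565e+01] 1.0418207498269207
outer_mid 0.74 [257.  190.9  43.   56.5]
[494.43385119   6.57153581  51.        ]
inner 0.59 [253.5 164.9  35.4  11.1]
[459.28998978   2.00748     51.        ]
```

View pics/w1.png

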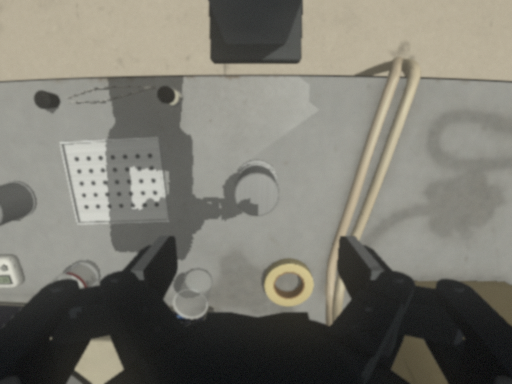

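The pair is at about (258,188) in the wrist view, and the tray at (115,180). The hoses are to the right, clear of the pair. I'll check the top disc from a crop.

```bash
python3 - <<'E'
import cv2
a=cv2.imread("pics/w1.png")[140:230,200:310]
cv2.imwrite("pics/w1c.png",cv2.resize(cv2.convertScaleAbs(a,alpha=1.4),None,fx=6,fy=6,interpolation=cv2.INTER_CUBIC))
E
```

```text
(no output)
```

View pics/w1c.png

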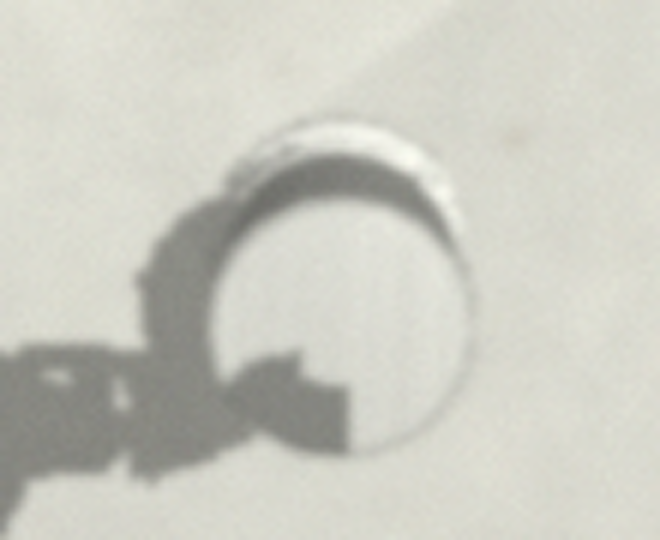

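```bash
python3 - <<'E'
from h import *
o=get_obs(); print(o["t"],o["tcp_pos"])
for uv in((256.6,194.3),(235,194.3),(278.3,194.3),(256.6,173),(256.6,215.8)): print(at_z("wrist",uv,83,o))
print(ray("wrist",(256,194),o))
print(at_z("top",(512*1.28-512+0,152*1.28),83))
E
```

```text
3.6667 [470.0583987    5.79368136 260.17365757]
[490.65973346   6.08032093  83.        ]
[490.6474876  -20.39149718  83.        ]
[490.67170552  32.68067773  83.        ]
[464.17638107   6.08826802  83.        ]
[518.5714808    6.07173327  83.        ]
(array([403.78792844,   5.92576259, 402.89719358]), array([ 0.26100075, -0.00175105, -0.96534558]))
[4.89769931e+02 1.50280761e-01 8.30000000e+01]
```

```bash
python3 - <<'E'
from h import *
move_l([491,5.7,135],speed=250)
o=get_obs(); im=get_image("wrist"); print(o["t"],o["tcp_pos"],o["ee_rot"])
cv2.imwrite("pics/w2.png",im[:,:,::-1])
E
```

```text
4.325 [491.58182335   5.83761927 135.75615453] [1.79948835e+02 8.39127924e-03 9.00282830e+01]
```

View pics/w2.png

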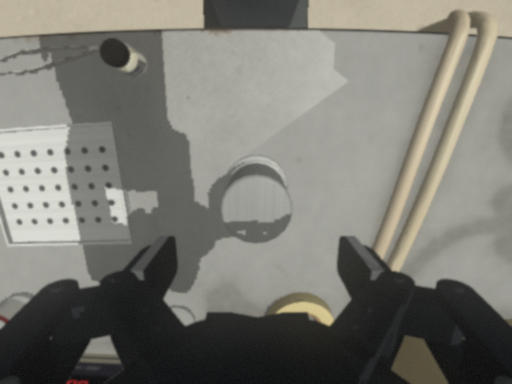

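The top disc spans columns 221–292 and rows ~173–243, centred at (256.5,208). Its width fits 56 mm.

```bash
python3 - <<'E'
from h import *
o=get_obs()
for uv in((256.5,208),(221,208),(292,208),(256.5,243),(256.5,173)): print(at_z("wrist",uv,83,o))
E
```

```text
[490.53340223   5.80385841  83.        ]
[490.50361056 -21.32162668  83.        ]
[490.58253911  32.93492005  83.        ]
[519.75892223   5.75956585  83.        ]
[463.40839735   5.84450536  83.        ]
```

```bash
python3 - <<'E'
from h import *
f=lambda s:(lambda o:print(s,round(o["t"],2),np.round(o["tcp_pos"],1),np.round(o["wrist_force"],1),np.round(o["moment"],2),round(o["grip_width"],1)))(get_obs())
move_l([491,5.8,48],speed=120); f("down")
grip(61); f("61")
grip(50,40); f("grip")
p=get_obs()["tcp_pos"]
im=get_image("wrist"); cv2.imwrite("pics/w3.png",im[:,:,::-1])
im=get_image("side"); cv2.imwrite("pics/s3.png",im[200:340,110:260,::-1])
E
```

```text
down 5.25 [491.9   5.7  48.9] [ 0.8 -0.5  0.8] [0.01 0.01 0.02] 85.4
61 5.62 [491.3   5.8  48.4] [ 0.2 -0.3 -0.1] [-0.02 -0.03 -0.  ] 60.7
grip 5.84 [491.4   5.4  48.8] [-2.2 -2.   6.4] [-0.32  0.3  -0.02] 56.8
```

```bash
python3 - <<'E'
from h import *
f=lambda s:(lambda o:print(s,round(o["t"],2),np.round(o["tcp_pos"],1),np.round(o["wrist_force"],1),np.round(o["moment"],2),round(o["grip_width"],1)))(get_obs())
for z,v in((52,20),(60,30),(90,40),(125,60)):
    move_l([491.0,5.8,z],speed=v); f(z)
ims=[get_image("wrist"),get_image("side")]
cv2.imwrite("pics/l4.png",cv2.resize(np.hstack(ims)[:,:,::-1],(800,300)))
E
```

```text
52 6.29 [490.7   5.7  51.8] [-0.3 -1.  -2. ] [-0.12  0.04  0.  ] 56.9
60 6.71 [491.4   5.8  60.7] [-0.   0.2 -0.1] [-0.12  0.09  0.01] 57.1
90 7.61 [491.1   5.8  90.2] [-0.2 -0.5  0.1] [-0.1   0.08 -0.04] 56.6
125 8.34 [490.9   5.9 125.1] [ 1.  -0.4 -1. ] [-0.01  0.04  0.02] 56.9
```

View pics/l4.png

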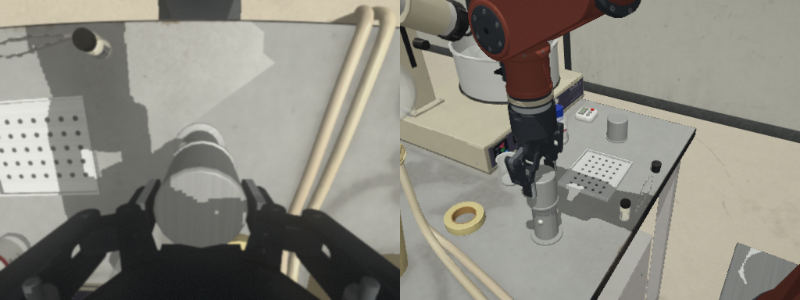

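The outer beaker is free: in the side view it's above the inner one, which stands where it was. Next I'll get the tray centre from its corners in the first wrist picture.

```bash
python3 - <<'E'
from h import *
o=dict(tcp_pos=np.array([470.06,5.75,260.0]),ee_rot=np.array([180,-.02,90.05]))
C=np.array([at_z("wrist",c,10,o) for c in((60,141),(158,137),(169,221),(76,223))]); print(C.round(1),C.mean(0))
print([np.linalg.norm(C[i]-C[i-1]).round(1) for i in range(4)])
T=[at_z("top",(u*1.28-512,v*1.28),10) for u,v in((572.5,132),(631,132),(632.5,182),(573.5,183.5))]; print(np.round(T,1),np.mean(T,0))
E
```

```text
[[ 428.8 -282.8   10. ]
 [ 425.  -135.2   10. ]
 [ 553.2 -130.1   10. ]
 [ 557.2 -280.8   10. ]] [ 491.08291094 -207.23572867   10.        ]
[np.float64(128.4), np.float64(147.7), np.float64(128.3), np.float64(150.7)]
[[ 556.4 -133.3   10. ]
 [ 560.  -280.9   10. ]
 [ 433.9 -286.1   10. ]
 [ 426.4 -140.6   10. ]] [ 494.17514173 -210.22477086   10.        ]
```

```bash
python3 - <<'E'
from h import *
f=lambda s:(lambda o:print(s,round(o["t"],2),np.round(o["tcp_pos"],1),np.round(o["wrist_force"],1),np.round(o["moment"],2),round(o["grip_width"],1)))(get_obs())
move_l([491,5.8,150],speed=100)
move_l([492.5,-208.5,150],speed=120); f("over")
ims=[get_image("wrist"),get_image("side")]
cv2.imwrite("pics/o5.png",cv2.resize(np.hstack(ims)[:,:,::-1],(800,300)))
E
```

```text
over 10.78 [ 492.5 -207.9  149.9] [ 0.1  0.1 -2.2] [ 0.07 -0.03  0.01] 56.7
```

View pics/o5.png

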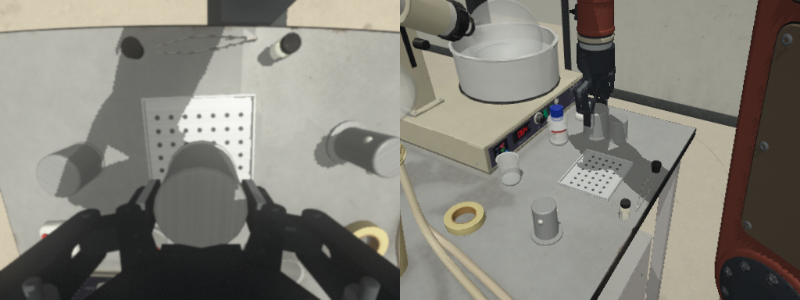

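The inner beaker is standing alone. The outer one is held upright, centred over the tray. I'll lower it, feeling for contact near TCP z≈32.

```bash
python3 - <<'E'
from h import *
f=lambda s:(lambda o:print(s,round(o["t"],2),np.round(o["tcp_pos"],1),np.round(o["wrist_force"],1),np.round(o["moment"],2),round(o["grip_width"],1)))(get_obs())
move_l([492.5,-208.5,60],speed=100)
move_l([492.5,-208.5,38],speed=40)
f0=np.mean([(wait(.03),get_obs()["wrist_force"][2])[1] for _ in range(5)])
z=38
while z>29:
    z-=0.75; move_l([492.5,-208.5,z],speed=12)
    fz=np.mean([(wait(.02),get_obs()["wrist_force"][2])[1] for _ in range(3)])-f0
    print(z,round(fz,1))
    if fz>3: break
f("contact")
E
```

```text
37.25 -0.6
36.5 -0.3
35.75 0.3
35.0 -0.3
34.25 -0.8
33.5 -0.4
32.75 2.8
32.0 7.5
contact 15.19 [ 492.9 -208.6   33. ] [-2.   2.4  6.6] [ 0.17  0.34 -0.04] 56.8
```

```bash
python3 - <<'E'
from h import *
f=lambda s:(lambda o:print(s,round(o["t"],2),np.round(o["tcp_pos"],1),np.round(o["wrist_force"],1),round(o["grip_width"],1)))(get_obs())
move_l([492.5,-208.5,32.6],speed=10)
grip(60); f("60"); grip(85); f("85")
move_l([492.5,-208.5,120],speed=100); move_l([470,-208.5,240],speed=200); f("up")
for c in("side","top"):
    im=get_image(c)
    for n in("outer_mid","inner","lone_mid"): print(c,n,[(round(d["score"],2),np.round(d["extent"],1).tolist()) for d in spot_in(n,c)[:2]])
    cv2.imwrite(f"pics/{c}6.png",im[:,:,::-1])
w=get_image("wrist")[:,:,::-1]; s=cv2.imread("pics/side6.png")
cv2.imwrite("pics/e6.png",cv2.resize(np.hstack([w,s]),(800,300)))
E
```

```text
60 15.66 [ 492.3 -208.5   32.2] [-0.2  0.3 -0.7] 59.8
85 16.03 [ 492.5 -208.5   32.5] [0.8 0.3 0.5] 84.9
up 17.82 [ 469.3 -208.   238.6] [ 0.3 -0.2 -1.4] 85.0
side outer_mid [(0.84, [251.2, 207.6, 29.3, 49.9])]
side inner [(0.58, [187.9, 283.6, 38.2, 67.3])]
side lone_mid [(0.94, [278.1, 162.9, 28.1, 33.3])]
top outer_mid [(0.42, [253.1, 210.9, 19.0, 14.9])]
top inner [(0.55, [157.1, 205.9, 16.5, 20.9])]
top lone_mid [(0.69, [347.5, 189.6, 36.3, 35.0])]
```

View pics/e6.png

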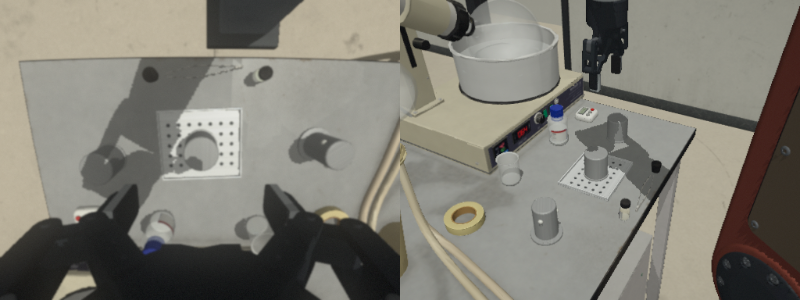

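The outer beaker stands mouth down in the tray (wrist view, about (253,192) at full size). The inner beaker is upright in its place (side view at (188,284)), and the lone beaker hasn't moved. The gripper is clear, so I'm handing in.

```bash
python3 - <<'E'
from station import *
sign_off()
E
```

```text
the job is handed in; nothing more can be done
```

I lifted the outer beaker straight off the inner one and set it down mouth down, at the tray's centre, at about (492, −208) mm. I then withdrew the open gripper and handed in at about 18 s.

- **Lift:** the grip was 40 N on the upper wall, and I rose 77 mm before moving sideways.
- **Set-down:** contact came where the given heights predicted (TCP about 32.5 mm), with about 7 N of force when I stopped.
- **Last pictures:** the outer beaker is upright in the tray. The inner one stands where it was. The lone beaker is within 1–3 pixels of where it was first seen.
- **One weak check:** with the arm's shadow over the tray, the top camera found the outer beaker with only a 0.42 score and a partial outline. The side and wrist views were clear.

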